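# Change the table griddle over to its smooth side

## Task

Change the table griddle over to its smooth side: tip the reversible plate from the slatted shelf over the grease gutter onto the heater bay, so that the ribs face down and its tongue points away from the shelf, without letting it slam down. Slide it until it drops fully home on the three locating pins, then swing the brass retaining clip right over the plate's edge. Leave the other things on the table where they stand.

Things in the scene. Friction and masses are not known exactly. Their poses are not given: they have to be found in the camera images.
- griddle: Table griddle, fixed. Origin at table height under the middle of the grease gutter (26 mm wide, 12 mm deep). +y runs along it: red heater bay y -130 to -13 mm, gutter, slatted steel shelf 13 to 130 mm; both 70 mm high, between side rails 115 mm apart, 12 mm higher. A plate tipped over drops its end into the gutter: first against the heater bay's wall, then, as it is laid down, back to the shelf's.
- plate: Dark cast plate, 12 mm thick, about 0.45 kg, loose: body 110 (x) x 136 (y) mm, on its +y end a tongue 46 wide, 32 long. Origin mid-body; +z is the ribbed face, -z the smooth one. 13 mm through holes at (-34,-52), (34,-52), (0,44) mm. Starts ribs up on the shelf, inner end over the gutter, tongue wholly clear of the shelf's outer end, so that a finger can go under it.
- seat (a point): Where the plate's origin is when home: on the heater bay, 75 mm from the gutter's middle, 76 mm above the table. The plate then lies ribs down, tongue along the griddle's -y, inner end 7 mm from the gutter's middle. Three brass pins (9 mm thick, domed, 7 mm high) fit its holes one way round and hold an unseated plate up to 7 mm too high. Just tipped over, it lies 20 mm too near the shelf.
- clip (a joint): Brass retaining clip, 40 mm long, level, on a rivet on the heater bay's front (-x) rail. Radians: 0 points along the griddle's -y (clear of the plate), grows anticlockwise seen from above, 1.57 points to +x, 1.5 mm over the plate's edge; end stop 1.65. Turns with light friction, stays where left. It only passes over a plate that is home.
- clip_knob (a point): Top of the clip's upright black knob (12 mm thick, 18 mm high), 30 mm from the rivet; 105 mm above the table.
- clip_pivot (a point): Rivet on which the clip turns (vertical axis), at the clip's underside, 83 mm above the table.
- white_mug: White mug, 102 mm high, a bystander; origin under its middle.
- work_mug: Second white mug, 100 mm high, a bystander; origin under its middle.
- sweet_bowl: White bowl, 170 mm wide, 50 mm high, a bystander; origin under its middle.
- spatula: Spatula with a black handle, 200 mm long, a bystander; lies flat.

How it is judged:
By the outcome, as a careful person would: the job done as asked, in the order asked, and still so for the second after the job is handed in, with the robot touching nothing.
It also fails if it takes over 67 s, if anything falls off the work surface, if the arm or the gripper's body presses on something with over 40 N, if the wrist force passes 120 N, or if a joint passes its speed limit or range.

## Robot

A 7-joint arm with a two-finger parallel gripper is mounted at the origin on a cart in front of the work surface, level with it; the furniture and walls round the work are solid. World frame = base frame: x ahead of the robot, y to its left, z up, the work surface at z = 0. Lengths are in mm, angles in rad, forces in N, time in s.
With the tool pointing down it reaches from about 400 to 750 mm from the base axis. Payload 19.5 kg.
Tool frame: the origin (TCP) lies between the finger pads; the fingertips stand 25 mm ahead of it and the grasp point (between the pads) lies 6 mm ahead of it (ctrl.tip_extent is the distance from the TCP to the fingertips, in mm); z points along the fingers, y is the line along which they close (so a half turn about z gives the same grasp; the last joint's range is limited). The gripper opens to 85 mm and grips with 20 to 120 N. Pads are 22 mm wide; open, the fingers measure 114 mm over their backs; the gripper's body (76 mm by 85 mm) begins 54 mm behind the grasp point. The pads swing forward as they close: fully open they stand 13 mm farther back than shut.
Start: joints at [1.065, 0.707, -0.028, 1.485, 0.022, 0.951, -0.075], TCP at [257.216, -514.235, 256.268] pointing down, gripper open.
Joint ranges: [-2.71, 2.71], [-0.32, 2.16], [-1.57, 1.52], [0, 2.45], [-1.46, 4.6], [0, 2.02], [-2.83, 2.83]. Speed limits (rad/s): [1.89, 1.89, 2.57, 2.57, 3.01, 3.01, 3.01].

## Interface

Orientations are given as a unit quaternion [w, x, y, z].
In Python, from workcell import ctrl gives the robot as it stands.
- The arm moves only by the tool jog_arm, never from a script. Its argument "series" is a list of rows, each a list of 6 numbers: the shift along the tool's x, y, z normalised to -1 to 1, where 1 is 0.06 m, then the turn, a rotation vector about the tool's x, y, z normalised to -1 to 1, where 1 is 4 degrees. In form: [[dx, dy, dz, wx, wy, wz], ...]. A call has 1 to 20 rows; each row shifts and turns the commanded pose from where the row before left it, along the tool's axes as they then stand; what a row does not reach is not made up. A row lasts 1/8 s, in which the tool goes at most 62.5 mm and 10.7 degrees, less where a joint would pass 70% of its speed; a pose out of reach is approached as far as the arm can. A call with a number of a shift or a turn outside -1 to 1 is refused whole. A call with a gripper value outside its range is refused whole. "fingers" is the opening, from -1 (shut) to 1 (fully open), set as the call begins (left out, the last holds). The fingers move at their own pace and stop on an object; "newtons" is the grip in N (left out, the last holds). Time passes only in rows, so rows that do not move let the fingers close. It gives the time, the measured TCP pose, the force, the opening and the grip force at its end, in the units of the state.
- ctrl.read_state(): the state, without advancing time (a new reading comes with each control period).
- ctrl.capture(name): name is "scene" or "top" or "wrist"; returns a dict with "frame" (420x560x3 uint8, red, green, blue), "range_z" (420x560 float32, mm along the optical axis (not along the pixel's ray), 0 where there is no reading), "mtx" (3x3 intrinsics, pixels), "camera_from_world" (4x4, takes a point from world to camera coordinates). Camera axes: x right, y up, looking along -z (the intrinsics and any distortion apply to the point x, -y, -z); pixel columns grow to the right and rows downward; lengths in mm; the calibration is good to about 2 mm. The wrist camera is an equidistant fisheye: a pixel r from the principal point sees the ray r / f radians off the axis. A picture is of the moment at which its call begins.
- ctrl.close_job(): hands the job in; it is judged then, once.
The state is a dict: "clock": time; "qpos": joint angles; "dq": joint speeds; "effort": joint torques, N m; "eef_pos": TCP position; "orientation": TCP orientation; "force": force on the tool from outside, world axes, zero at the start; "torque": the same for the moment, N m; "gripper_width": opening from 0.0 (shut) to 1.0 (fully open); "grasp_force": force on a finger pad.
Only numpy, scipy, OpenCV 4.12 (cv2) and the standard library are available. Lean on these libraries where they do the work, as an engineer would, in place of code of your own. Each camera call takes 0.05 s, during which the arm holds its last target. There are 200 camera calls.

## Working session

There is one attempt and no reset: what is moved stays moved. The work goes in short steps, Python scripts to look and compute and a tool call to move; the robot and the scene stay as the last step left them, time stands still between calls to the robot, and variables do not carry over. Pictures are saved under pics/ and viewed, at most 10 in all, crops included, and the job is handed in when it is done.

Besides the shell and the picture viewer there is one more tool, called after ">>>" as name([rows], argument=value, ...), one row to a line, values as JSON. jog_arm: Moves the arm, as the interface text tells. Its arguments: {"type":"object","properties":{"series":{"type":"array"},"fingers":{"type":"number"},"newtons":{"type":"number"}},"required":["series"]}

```bash
mkdir -p pics; ls; cat > h.py <<'E'
import numpy as np,cv2
from workcell import ctrl
from scipy.spatial.transform import Rotation as R
def cloud(c):
    K=c["mtx"];z=c["range_z"].astype(float);v,u=np.mgrid[:z.shape[0],:z.shape[1]]
    p=np.stack([(u-K[0,2])/K[0,0]*z,-(v-K[1,2])/K[1,1]*z,-z,np.ones_like(z)],-1)
    w=p@np.linalg.inv(c["camera_from_world"]).T
    w=w[...,:3];w[z==0]=np.nan;return w
def save(c,n,crop=None,s=1):
    f=c["frame"][:,:,::-1]
    if crop: f=f[crop[1]:crop[3],crop[0]:crop[2]]
    cv2.imwrite("pics/"+n+".png",cv2.resize(f,None,fx=s,fy=s,interpolation=cv2.INTER_CUBIC))
E
python3 - <<'E'
from h import *
for n in("scene","top"):
    c=ctrl.capture(n);save(c,n+"0");np.savez("c_"+n,**c)
    print(n,c["mtx"].tolist(),np.linalg.inv(c["camera_from_world"])[:3].round(2).tolist())
a=cv2.imread("pics/scene0.png");b=cv2.imread("pics/top0.png")
print(ctrl.read_state())
E
```

```text
pics
scene [[417.0863191246588, 0.0, 280.33546228176823], [0.0, 417.0863191246588, 207.49140842499224], [0.0, 0.0, 1.0]] [[-0.65, 0.59, -0.48, -125.43], [-0.76, -0.51, 0.41, 635.04], [-0.0, 0.62, 0.78, 1058.57]]
top [[479.86675508770105, 0.0, 282.7576777535956], [0.0, 479.86675508770105, 205.11978696320193], [0.0, 0.0, 1.0]] [[0.02, 1.0, -0.05, 408.64], [-1.0, 0.02, 0.0, 128.57], [0.0, 0.05, 1.0, 1338.01]]
{'clock': 0.1, 'qpos': array([ 1.06532165,  0.70705647, -0.02761538,  1.48494682,  0.02200317,
        0.9508652 , -0.07550696]), 'dq': array([ 6.99895661e-05, -2.08454528e-03, -1.47293823e-03, -2.41707790e-03,
       -3.27525116e-04, -7.90153301e-04, -8.57433177e-05]), 'effort': array([ 1.77302431e-03, -8.84293771e+01,  1.23649210e+00, -2.36460131e+01,
        1.70050253e-02,  4.95109547e-03, -9.77390278e-05]), 'eef_pos': array([ 257.12301046, -514.08199102,  255.86646007]), 'orientation': array([-4.69730329e-04,  9.73235100e-01,  2.29811235e-01, -1.27221900e-04]), 'force': array([-0.08576636,  0.05685071, -0.43793121]), 'torque': array([ 0.00151343, -0.06308685,  0.04591511]), 'grasp_force': 0.0, 'gripper_width': 0.9972066068589853}
```

View pics/top0.png

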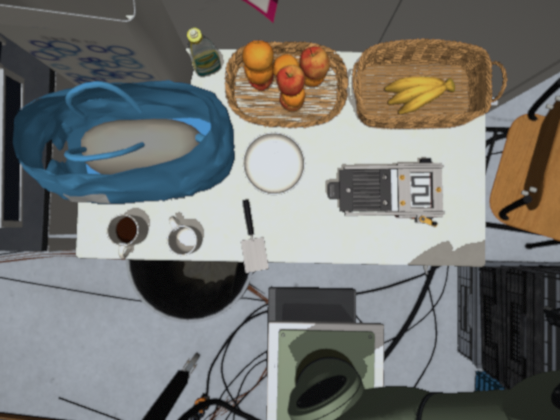

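View pics/scene0.png

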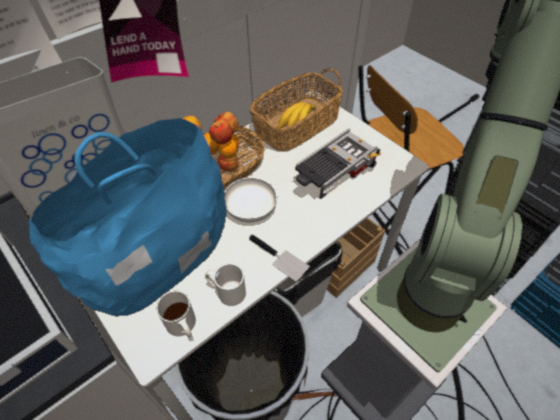

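```bash
python3 - <<'E'
from h import *
c=dict(np.load("c_top.npz"));w=cloud(c);save(c,"t1",(320,150,450,240),6)
np.set_printoptions(linewidth=250,suppress=True)
# table height
print(np.nanmedian(w[225:250,300:330,2]))
m=(np.arange(420)[:,None]>150)&(np.arange(420)[:,None]<240)&(np.arange(560)>320)&(np.arange(560)<455)
z=w[...,2]
for lo,hi in((40,64),(64,74),(74,79),(79,86),(86,92),(95,115)):
    k=m&(z>lo)&(z<hi);
    if k.sum()>4:
        p=w[k][:,:2].astype(np.float32);print(lo,hi,k.sum(),p.min(0),p.max(0),cv2.minAreaRect(p))
print(w[150:236:3,320:450:6,2].round(0))
E
```

```text
-0.6340856354852349
40 64 1146 [ 433.2566 -292.9128] [ 608.1982  -141.40297] ((519.94140625, -215.4718017578125), (173.8326873779297, 150.61549377441406), 1.6815420389175415)
64 74 1432 [ 433.14355 -295.2548 ] [591.8043    11.458941] ((508.77978515625, -141.02305603027344), (156.7601776123047, 305.777587890625), 1.905019760131836)
74 79 973 [ 433.2505  -296.08414] [587.4091    12.503873] ((507.7435302734375, -141.25413513183594), (153.42135620117188, 307.03900146484375), 1.3904062509536743)
79 86 1936 [ 420.88318 -295.34564] [584.53265   12.810966] ((500.0477600097656, -141.0491485595703), (163.30372619628906, 306.8930969238281), 1.122117042541504)
86 92 101 [ 423.33093 -280.22818] [576.6801      2.7814658] ((518.3165283203125, -144.94781494140625), (287.59820556640625, 142.37429809570312), 79.13961791992188)
95 115 20 [ 425.73212 -268.15857] [ 440.8406  -238.06862] ((432.3152770996094, -252.1389617919922), (31.57628059387207, 9.249882698059082), 75.11528778076172)
[[ -6.  -2.  -1.  -2.  -1.  -5.  -3.  -4.  -1.   1.  -1.  -4.  -4.  -1.   3.  -3.  -0.  -2.   0.  -3.  -4.  -8.]
 [ -5. 
[... 2457 characters left out ...]
  72.  64.  67.  -3.]
 [  1.  -2.  -2.  -4.   1.  -1.  -1.  -4.  -1.   4.   4.   1.   5.   1.  -2.   1.  70.  88.  87.  -1.  -4.  -2.]
 [ -1.   1.   1.  -5.  -2.  -2.  -1.  -2.  -2.   1.  -4.   0.   1.  -1.  -6.   0.  71.  85.  86. 104.  -3.  -1.]
 [ -2.  -5.   0.  -6.   2.  -6.  -2.  -4.   0.  -5.  -0.  -2.  -5.  -1.   5.   3.  -4.  -3.  -3. 105.  -4.   1.]
 [  3.   1.   2.   2.   2.  -4.  -5.   3.   2.   0.   0.   1.  -3.  -3.   2.  -0.   1.  nan  -4.  -1.  -2.  -2.]
 [ -1.  -4.   1.  -5.  -0.  -2.   1.   2.   1.  -2.   1.  -2.   0.   2.  -2.  -3.  -2.  -5.  -3.   6.  -5.  -1.]
 [ -6.  -5.   2.  -4.  -0.  -0.  -6.  -1.  -3.  -1.  -3.  -3.  -0.  -0.   0.  -5.   1.  -3.   4.  -2.  -4.   0.]]
```

View pics/t1.png

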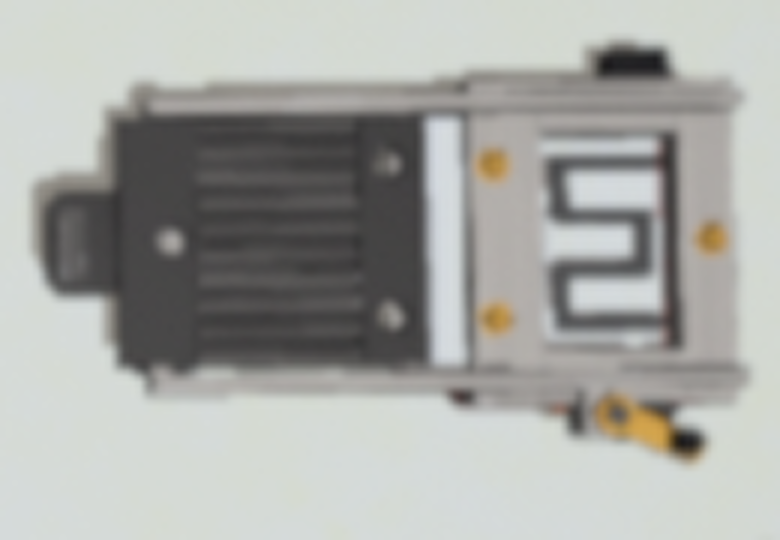

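```bash
cat >> h.py <<'E'
def at(c,u,v,z):
    K=c["mtx"];T=np.linalg.inv(c["camera_from_world"])
    d=T[:3,:3]@[(u-K[0,2])/K[0,0],-(v-K[1,2])/K[1,1],-1];return T[:3,3]+d*(z-T[2,3])/d[2]
E
python3 - <<'E'
from h import *
np.set_printoptions(suppress=True,precision=1)
c=dict(np.load("c_top.npz"))
P=lambda l,z:np.array([at(c,320+u/6-.42,150+v/6-.42,z)[:2] for u,v in l])
def fit(loc,w):
    a=loc-loc.mean(0);b=w-w.mean(0)
    th=np.arctan2((a[:,0]*b[:,1]-a[:,1]*b[:,0]).sum(),(a*b).sum())
    M=np.array([[np.cos(th),-np.sin(th)],[np.sin(th),np.cos(th)]])
    t=w.mean(0)-M@loc.mean(0);return th,t,w-(loc@M.T+t)
pins=P([(493,165),(497,318),(711,238)],76)
print("griddle",fit(np.array([[34,-23],[-34,-23],[0,-119.]]),pins))
hol=P([(387,163),(390,317),(171,241)],82)
print("plate",fit(np.array([[34,-52],[-34,-52],[0,44.]]),hol))
print("tongue end/corners",P([(46,195),(50,293),(117,205),(117,292)],82))
print("body",P([(117,118),(120,365),(425,118),(425,365)],82))
print("knob",P([(688,441)],105),"pivot",P([(615,412)],86))
print(ctrl.tip_extent)
E
```

```text
griddle (np.float64(0.037300531361204065), array([ 516.3, -162.6]), array([[-0.3, -0.4],
       [ 0.3, -0.3],
       [ 0. ,  0.6]]))
plate (np.float64(0.028192542820745018), array([514.8, -86.1]), array([[-0.3,  0.4],
       [ 0.2,  0.2],
       [ 0.1, -0.5]]))
tongue end/corners [[532.6  12.4]
 [489.7   9.9]
 [528.9 -18.8]
 [490.8 -19.4]]
body [[ 567.2  -18.1]
 [ 458.9  -21.2]
 [ 570.2 -153.2]
 [ 461.8 -154.4]]
knob [[ 430.7 -262.2]] pivot [[ 443.  -236.4]]
25.0
```

>>> jog_arm([
  [0,0,0,0,0,-0.96],
  [0,0,0,0,0,-0.96],
  [0,0,0,0,0,-0.96],
  [0,0,0,0,0,-0.96],
  [0,0,0,0,0,-0.96],
  [0,0,0,0,0,-0.96],
  [0,0,0,0,0,-0.96],
  [0,0,0,0,0,-0.96],
  [0,0,0,0,0,-0.96],
  [0,0,0,0,0,-0.96],
  [0,0,0,0,0,-0.96],
  [0,0,0,0,0,-0.96],
  [0,0,0,0,0,-0.96],
  [0,0,0,0,0,-0.96],
  [0,0,0,0,0,-0.96],
  [0,0,0,0,0,-0.96],
  [0,0,0,0,0,-0.96],
  [0,0,0,0,0,0],
], fingers=1, newtons=20)

```text
clock: 2.35
eef_pos: [257.1, -514.2, 256.0]
orientation: [-0.0, 0.696, 0.718, 0.0]
force: [0.1, 0.3, -0.5]
gripper_width: 0.998
grasp_force: 0.0
```

>>> jog_arm([
  [0.2,0.15,0,0,0,0],
  [0.45,0.24,0,0,0,0],
  [0.45,0.24,0,0,0,0],
  [0.45,0.24,0,0,0,0],
  [0.45,0.24,0,0,0,0],
  [0.45,0.24,0,0,0,0],
  [0.45,0.24,0,0,0,0],
  [0.45,0.24,0,0,0,0],
  [0.45,0.24,0,0,0,0],
  [0.45,0.24,0,0,0,0],
  [0.45,0.24,0,0,0,0],
  [0.45,0.24,0,0,0,0],
  [0.45,0.24,0,0,0,0],
  [0.45,0.24,0,0,0,0],
  [0.45,0.24,0,0,0,0],
  [0.45,0.24,0,0,0,0],
  [0.45,0.24,0,0,0,0],
  [0.45,0.24,0,0,0,0],
  [0.45,0.24,0,0,0,0],
  [0,0,0,0,0,0],
])

```text
clock: 4.85
eef_pos: [509.2, -5.0, 256.2]
orientation: [-0.0, 0.695, 0.719, 0.0]
force: [-0.2, -0.1, 0.9]
gripper_width: 0.999
grasp_force: 0.0
```

>>> jog_arm([
  [0.06,0.03,0.4,0,0,0],
  [0.06,0.02,0.4,0,0,0],
  [0,0,0.4,0,0,0],
  [0,0,0.4,0,0,0],
  [0,0,0.4,0,0,0],
  [0,0,0.4,0,0,0],
  [0,0,0.4,0,0,0],
  [0,0,0,0,0,0],
])

```text
clock: 5.85
eef_pos: [510.9, -0.6, 87.6]
orientation: [-0.001, 0.696, 0.718, -0.001]
force: [0.9, 0.0, 0.6]
gripper_width: 1.003
grasp_force: 0.0
```

```bash
python3 - <<'E'
from h import *
a=ctrl.capture("scene");b=ctrl.capture("wrist");save(a,"s1",(270,100,420,240),3);save(b,"w1")
f=cv2.imread("pics/s1.png");g=cv2.resize(cv2.imread("pics/w1.png"),None,fx=.62,fy=.62)
o=np.zeros((420,800,3),np.uint8);o[:420,:450]=f;o[:g.shape[0],450:450+g.shape[1]]=g[:,:350];cv2.imwrite("pics/m1.png",o)
E
```

```text
(no output)
```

View pics/m1.png

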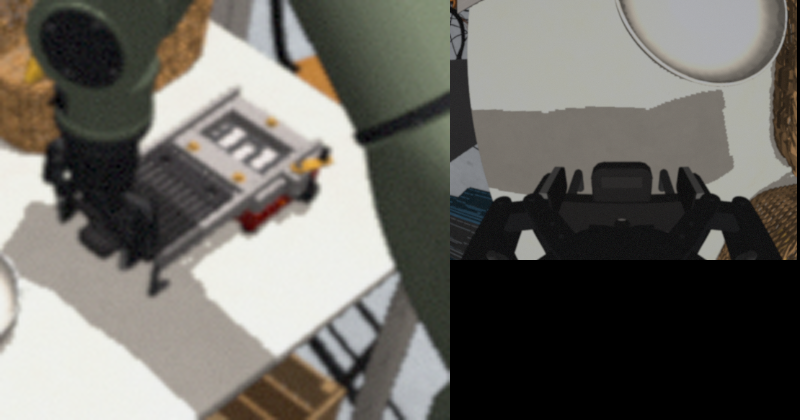

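>>> jog_arm([
  [0.04,0,0,0,0,0],
  [0,0,0,0,0,0],
  [0,0,0,0,0,0],
  [0,0,0,0,0,0],
  [0,0,0,0,0,0],
  [0,0,0,0,0,0],
  [0,0,0,0,0,0],
  [0,0,0,0,0,0],
], fingers=-1, newtons=25)

```text
clock: 6.95
eef_pos: [512.0, 2.0, 88.8]
orientation: [0.0, 0.696, 0.718, 0.0]
force: [-2.1, 1.2, 7.4]
gripper_width: 0.53
grasp_force: 28.6
```

```bash
cat > path.py <<'E'
import numpy as np
L=156
A=np.radians
def G(d):
    t=np.array([np.cos(A(d)),np.sin(A(d))]);n=np.array([-t[1],t[0]])
    if d<=90:
        B=np.array([np.interp(d,[0,30,60,90],[8.5,2,-2,-1]),np.interp(d,[0,20,40,60,90],[70,66.5,62,60,60])])
        E=B+6*n
    else:
        dd=[90,120,150,165,180]
        T=np.array([np.interp(d,dd,[-12,-4,10,12,12]),np.interp(d,dd,[60,60,61,69,77])])
        E=T-6*n
    return E+L*t
if __name__=="__main__":
    p=G(0);print(p)
    for d in list(range(5,181,5)):
        q=G(d);print(d,q.round(),((q-p)/60*[1,-1]).round(2));p=q
E
python3 path.py
```

```text
[164.5  76. ]
5 [162.  89.] [-0.04 -0.21]
10 [159. 101.] [-0.06 -0.21]
15 [154. 114.] [-0.08 -0.2 ]
20 [149. 125.] [-0.09 -0.2 ]
25 [142. 137.] [-0.11 -0.19]
30 [134. 147.] [-0.13 -0.18]
35 [126. 158.] [-0.14 -0.17]
40 [116. 167.] [-0.16 -0.16]
45 [106. 176.] [-0.17 -0.15]
50 [ 95. 184.] [-0.18 -0.14]
55 [ 83. 192.] [-0.2  -0.12]
60 [ 71. 198.] [-0.21 -0.11]
65 [ 59. 204.] [-0.2 -0.1]
70 [ 46. 209.] [-0.21 -0.08]
75 [ 33. 212.] [-0.22 -0.06]
80 [ 20. 215.] [-0.22 -0.04]
85 [  6. 216.] [-0.22 -0.02]
90 [ -7. 216.] [-0.22 -0.  ]
95 [-18. 216.] [-0.19  0.  ]
100 [-31. 215.] [-0.2   0.02]
105 [-43. 212.] [-0.2   0.04]
110 [-54. 209.] [-0.2   0.06]
115 [-66. 204.] [-0.19  0.08]
120 [-77. 198.] [-0.18  0.1 ]
125 [-86. 191.] [-0.16  0.11]
130 [-95. 184.] [-0.15  0.13]
135 [-103.  175.] [-0.13  0.14]
140 [-110.  166.] [-0.12  0.16]
145 [-117.  155.] [-0.11  0.17]
150 [-122.  144.] [-0.09  0.18]
155 [-128.  135.] [-0.1   0.15]
160 [-133.  125.] [-0.08  0.16]
165 [-137.  115.] [-0.07  0.17]
170 [-141.  105.] [-0.06  0.18]
175 [-143.   94.] [-0.04  0.18]
180 [-144.   83.] [-0.02  0.18]
```

First third: to about 30°, then check.

>>> jog_arm([
  [-0.04,0,-0.21,0,0,0],
  [-0.06,0,-0.21,0,0,0],
  [-0.08,0,-0.2,0,0,0],
  [-0.09,0,-0.2,0,0,0],
  [-0.11,0,-0.19,0,0,0],
  [-0.13,0,-0.18,0,0,0],
  [0,0,0,0,0,0],
  [0,0,0,0,0,0],
])

```text
clock: 7.95
eef_pos: [512.8, -28.8, 159.5]
orientation: [-0.0, 0.696, 0.718, -0.0]
force: [0.9, -1.6, -3.5]
gripper_width: 0.528
grasp_force: 28.2
```

```bash
python3 - <<'E'
from h import *
a=ctrl.capture("scene");save(a,"s2",(260,80,410,220),4)
E
```

```text
(no output)
```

View pics/s2.png

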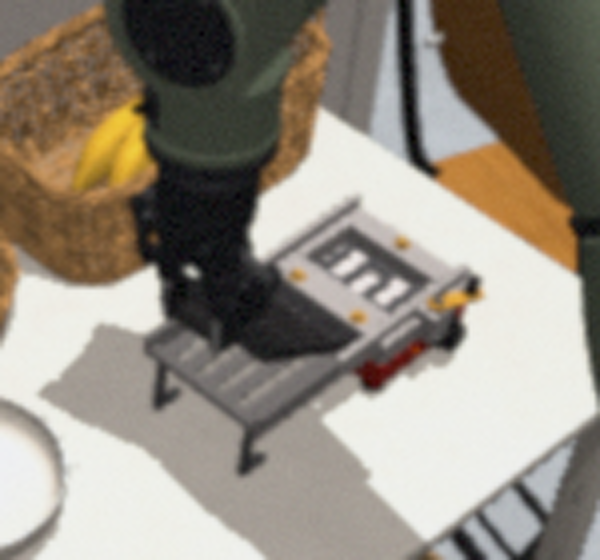

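>>> jog_arm([
  [-0.14,0,-0.17,0,0,0],
  [-0.16,0,-0.16,0,0,0],
  [-0.17,0,-0.15,0,0,0],
  [-0.18,0,-0.14,0,0,0],
  [-0.2,0,-0.12,0,0,0],
  [-0.21,0,-0.11,0,0,0],
  [-0.2,0,-0.1,0,0,0],
  [-0.21,0,-0.08,0,0,0],
  [-0.22,0,-0.06,0,0,0],
  [0,0,0,0,0,0],
])

```text
clock: 9.25
eef_pos: [516.0, -131.2, 225.1]
orientation: [0.0, 0.696, 0.718, -0.0]
force: [0.4, 0.9, -5.1]
gripper_width: 0.528
grasp_force: 26.8
```

>>> jog_arm([
  [-0.22,0,-0.04,0,0,0],
  [-0.22,0,-0.02,0,0,0],
  [-0.22,0,0,0,0,0],
  [-0.19,0,0,0,0,0],
  [-0.2,0,0.02,0,0,0],
  [0,0,0,0,0,0],
])

```text
clock: 10.0
eef_pos: [518.2, -194.0, 227.5]
orientation: [0.0, 0.696, 0.718, 0.0]
force: [-0.3, 1.3, 2.4]
gripper_width: 0.528
grasp_force: 26.9
```

```bash
python3 - <<'E'
from h import *
a=ctrl.capture("scene");save(a,"s3",(260,80,410,220),4)
E
```

```text
(no output)
```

View pics/s3.png

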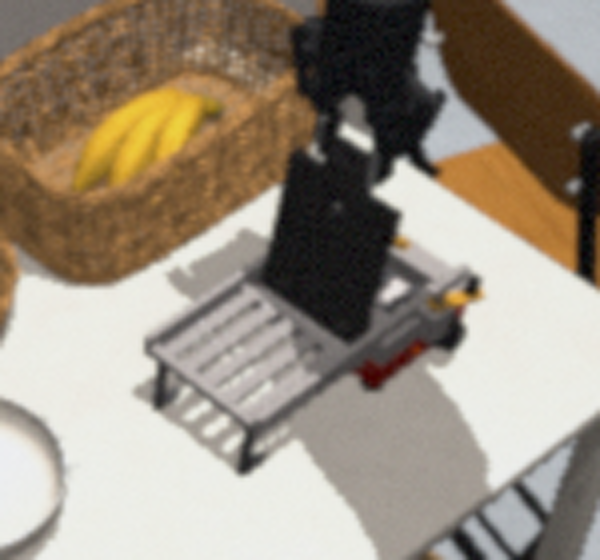

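>>> jog_arm([
  [-0.2,0,0.04,0,0,0],
  [-0.2,0,0.06,0,0,0],
  [-0.19,0,0.08,0,0,0],
  [-0.18,0,0.1,0,0,0],
  [-0.16,0,0.11,0,0,0],
  [-0.15,0,0.13,0,0,0],
  [-0.13,0,0.14,0,0,0],
  [-0.12,0,0.16,0,0,0],
  [0,0,0,0,0,0],
])

```text
clock: 11.18
eef_pos: [520.8, -274.1, 178.2]
orientation: [0.001, 0.696, 0.718, -0.0]
force: [0.7, -4.8, 4.8]
gripper_width: 0.529
grasp_force: 31.9
```

>>> jog_arm([
  [-0.11,0,0.17,0,0,0],
  [-0.09,0,0.18,0,0,0],
  [-0.1,0,0.15,0,0,0],
  [-0.08,0,0.16,0,0,0],
  [-0.07,0,0.17,0,0,0],
  [0,0,0,0,0,0],
])

```text
clock: 11.92
eef_pos: [521.6, -300.2, 127.6]
orientation: [-0.0, 0.696, 0.718, -0.0]
force: [1.7, -5.1, 2.0]
gripper_width: 0.533
grasp_force: 32.9
```

```bash
python3 - <<'E'
from h import *
a=ctrl.capture("scene");save(a,"s4",(260,80,410,220),4)
E
```

```text
(no output)
```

View pics/s4.png

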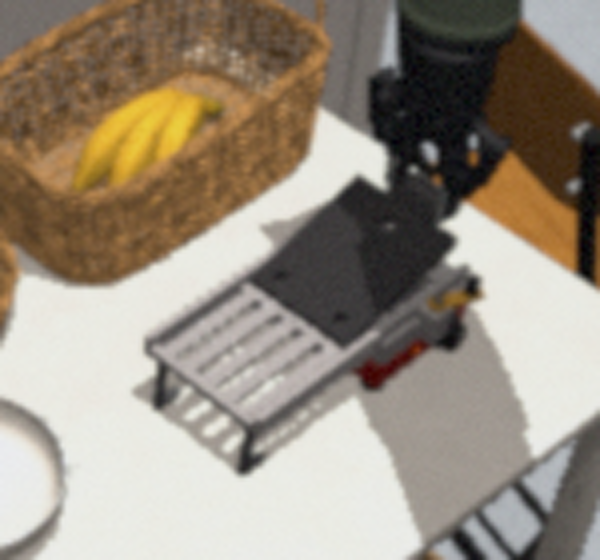

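>>> jog_arm([
  [-0.04,0,0.1,0,0,0],
  [-0.03,0,0.1,0,0,0],
  [-0.02,0,0.1,0,0,0],
  [-0.01,0,0.1,0,0,0],
  [0,0,0.06,0,0,0],
  [0,0,0.06,0,0,0],
  [0,0,0,0,0,0],
])

```text
clock: 12.85
eef_pos: [521.7, -305.6, 97.1]
orientation: [-0.0, 0.696, 0.718, 0.0]
force: [-0.0, -1.5, -0.2]
gripper_width: 0.529
grasp_force: 32.8
```

>>> jog_arm([
  [-0.08,0,0.02,0,0,0],
  [-0.08,0,0,0,0,0],
  [-0.08,0,0,0,0,0],
  [-0.06,0,0.01,0,0,0],
  [-0.03,0,0.03,0,0,0],
  [0,0,0.03,0,0,0],
  [0,0,0.03,0,0,0],
  [0,0,0,0,0,0],
])

```text
clock: 13.85
eef_pos: [522.4, -325.9, 90.1]
orientation: [0.0, 0.696, 0.718, -0.0]
force: [-0.6, -3.3, 0.6]
gripper_width: 0.526
grasp_force: 32.7
```

>>> jog_arm([
  [0,0,0.03,0,0,0],
  [0,0,0.03,0,0,0],
  [0,0,0,0,0,0],
])

```text
clock: 14.22
eef_pos: [522.6, -325.9, 87.0]
orientation: [0.0, 0.696, 0.718, -0.0]
force: [-1.6, -4.3, 9.4]
gripper_width: 0.53
grasp_force: 33.9
```

```bash
python3 - <<'E'
from h import *
a=ctrl.capture("scene");np.savez("c_s5",**a)
w=cloud(a)
# plate surface fit in griddle frame
th=.036;d=w[...,:2]-[516.3,-162.6];x=d[...,0]*np.cos(th)+d[...,1]*np.sin(th);y=-d[...,0]*np.sin(th)+d[...,1]*np.cos(th);z=w[...,2]
for y0 in range(-140,131,10):
    k=(abs(x)<50)&(abs(y-y0)<5)&(z>60)&(z<95);print(y0,k.sum(),np.median(z[k&(x<-10)]).round(1),np.median(z[k&(x>10)]).round(1))
E
```

```text
-140 42 82.2 82.3
-130 59 83.1 82.7
-120 58 82.5 83.1
-110 51 82.9 83.1
-100 56 83.2 83.3
-90 58 82.3 82.8
-80 57 83.8 83.2
-70 59 82.8 82.9
-60 61 82.7 83.3
-50 59 83.2 83.7
-40 59 83.8 82.9
-30 72 83.5 82.1
-20 53 83.3 82.9
-10 118 80.6 80.2
0 46 68.1 74.8
10 11 67.8 69.5
20 73 70.5 69.9
30 54 70.0 70.3
40 41 70.8 71.2
50 49 70.5 69.5
60 50 70.9 70.7
70 45 70.1 69.8
80 46 69.6 71.4
90 52 70.3 70.7
100 51 70.3 70.3
110 47 71.0 69.9
120 58 69.6 70.9
130 74 68.4 69.1
```

>>> jog_arm([
  [0,0,0,0,0,0],
  [0,0,0,0,0,0],
  [0,0,0,0,0,0],
  [0,0,0,0,0,0],
  [0,0,-0.1,0,0,0],
  [0,0,-0.3,0,0,0],
  [0,0,-0.5,0,0,0],
  [0,0,-0.5,0,0,0],
  [0,0,-0.3,0,0,0],
  [0,0,0,0,0,0],
], fingers=0.6)

```text
clock: 15.52
eef_pos: [522.9, -325.8, 190.7]
orientation: [0.001, 0.696, 0.718, 0.0]
force: [-0.1, -0.1, -0.4]
gripper_width: 0.801
grasp_force: 0.0
```

```bash
python3 - <<'E'
from h import *
a=ctrl.capture("top");np.savez("c_t6",**a)
s=ctrl.capture("scene");np.savez("c_s6",**s)
save(a,"a",(380,160,450,240),7);save(s,"b",(310,100,410,190),6)
A=cv2.imread("pics/a.png")[:560];B=cv2.imread("pics/b.png")[:540]
A=cv2.resize(A,(400,457));B=cv2.resize(B,(400,360))
o=np.zeros((457,800,3),np.uint8);o[:,:400]=A;o[:360,400:]=B;cv2.imwrite("pics/m6.png",o)
E
```

```text
(no output)
```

View pics/m6.png

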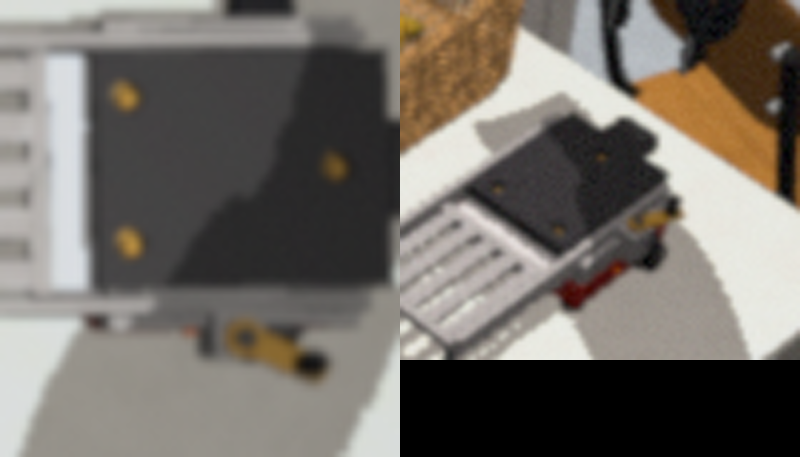

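>>> jog_arm([
  [0.16,-0.215,0,0,0,0],
  [0.16,-0.215,0,0,0,0],
  [0.16,-0.215,0,0,0,0],
  [0.16,-0.215,0,0,0,0],
  [0.16,-0.215,0,0,0,0],
  [0.16,-0.215,0,0,0,0],
  [0.15,-0.215,0,0,0,0],
  [0,0,0.3,0,0,0],
  [0,0,0.3,0,0,0],
  [0,0,0,0,0,0],
], fingers=0)

```text
clock: 16.88
eef_pos: [429.5, -261.5, 151.5]
orientation: [-0.001, 0.696, 0.719, -0.0]
force: [-0.3, -0.9, 0.0]
gripper_width: 0.501
grasp_force: 0.0
```

```bash
python3 - <<'E'
from h import *
s=ctrl.capture("scene");b=ctrl.capture("wrist")
save(s,"b",(310,80,410,190),5);save(b,"w",(180,230,380,420),2)
A=cv2.imread("pics/b.png");B=cv2.resize(cv2.imread("pics/w.png"),(300,285))
o=np.zeros((550,800,3),np.uint8);o[:,:500]=A;o[:285,500:]=B;cv2.imwrite("pics/m7.png",o)
E
```

```text
(no output)
```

View pics/m7.png

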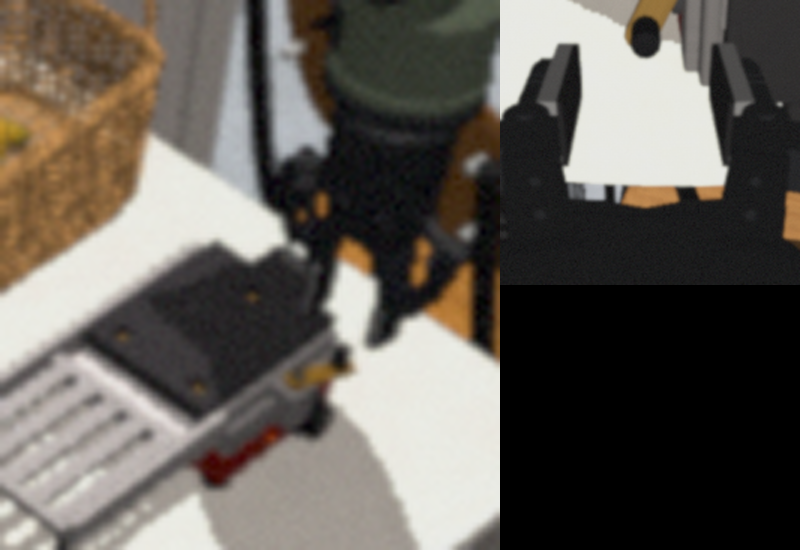

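>>> jog_arm([
  [0,0.01,0.2,0,0,0],
  [0,0,0.2,0,0,0],
  [0,0,0.16,0,0,0],
  [0,0,0,0,0,0],
])

```text
clock: 17.48
eef_pos: [430.4, -261.7, 118.1]
orientation: [-0.001, 0.696, 0.719, -0.0]
force: [0.5, 0.9, 0.5]
gripper_width: 0.497
grasp_force: 0.0
```

>>> jog_arm([
  [0,0,0,0,0,0],
  [0,0,0,0,0,0],
  [0,0,0,0,0,0],
  [0,0,0,0,0,0],
  [0,0,0,0,0,0],
  [0,0,0,0,0,0],
], fingers=-1, newtons=25)

```text
clock: 18.23
eef_pos: [430.6, -262.1, 119.0]
orientation: [0.0, 0.696, 0.718, -0.0]
force: [-1.9, -2.2, 5.9]
gripper_width: 0.117
grasp_force: 24.8
```

```bash
python3 - <<'E'
import numpy as np
P=np.array([443.5,-235.]);f=lambda a:P+30*np.array([np.sin(a),-np.cos(a)])
N=18;yaw=.0335;step=np.radians(3.4);a=np.linspace(-.446,1.63,N+1);p=f(a[0])
for i in range(N):
    d=f(a[i+1])-p;X=np.array([-np.sin(yaw),np.cos(yaw)]);Y=np.array([np.cos(yaw),np.sin(yaw)])
    r=(np.array([d@X,d@Y])/60).round(3);p=p+60*(r[0]*X+r[1]*Y);yaw+=step
    print([*r.tolist(),0,0,0,-.85],end=",")
print(p)
E
```

```text
[-0.024, 0.053, 0, 0, 0, -0.85],[-0.02, 0.053, 0, 0, 0, -0.85],[-0.018, 0.055, 0, 0, 0, -0.85],[-0.014, 0.056, 0, 0, 0, -0.85],[-0.012, 0.057, 0, 0, 0, -0.85],[-0.008, 0.057, 0, 0, 0, -0.85],[-0.005, 0.057, 0, 0, 0, -0.85],[-0.001, 0.058, 0, 0, 0, -0.85],[0.001, 0.057, 0, 0, 0, -0.85],[0.005, 0.058, 0, 0, 0, -0.85],[0.008, 0.057, 0, 0, 0, -0.85],[0.011, 0.056, 0, 0, 0, -0.85],[0.014, 0.056, 0, 0, 0, -0.85],[0.017, 0.055, 0, 0, 0, -0.85],[0.021, 0.054, 0, 0, 0, -0.85],[0.023, 0.053, 0, 0, 0, -0.85],[0.027, 0.051, 0, 0, 0, -0.85],[0.029, 0.05, 0, 0, 0, -0.85],[ 473.44020723 -233.20602903]
```

>>> jog_arm([
  [-0.024,0.053,0,0,0,-0.85],
  [-0.02,0.053,0,0,0,-0.85],
  [-0.018,0.055,0,0,0,-0.85],
  [-0.014,0.056,0,0,0,-0.85],
  [-0.012,0.057,0,0,0,-0.85],
  [-0.008,0.057,0,0,0,-0.85],
  [0,0,0,0,0,0],
])

```text
clock: 19.1
eef_pos: [450.5, -264.3, 118.9]
orientation: [-0.0, 0.557, 0.83, -0.0]
force: [-4.3, -2.5, 5.3]
gripper_width: 0.121
grasp_force: 24.9
```

>>> jog_arm([
  [-0.005,0.057,0,0,0,-0.85],
  [-0.001,0.058,0,0,0,-0.85],
  [0.001,0.057,0,0,0,-0.85],
  [0.005,0.058,0,0,0,-0.85],
  [0.008,0.057,0,0,0,-0.85],
  [0.011,0.056,0,0,0,-0.85],
  [0,0,0,0,0,0],
])

```text
clock: 19.98
eef_pos: [467.5, -252.7, 118.9]
orientation: [-0.0, 0.401, 0.916, -0.0]
force: [-3.1, -1.7, 5.7]
gripper_width: 0.124
grasp_force: 24.9
```

>>> jog_arm([
  [0.014,0.056,0,0,0,-0.85],
  [0.017,0.055,0,0,0,-0.85],
  [0.021,0.054,0,0,0,-0.85],
  [0.023,0.053,0,0,0,-0.85],
  [0.027,0.051,0,0,0,-0.85],
  [0.02,0.035,0,0,0,-0.85],
  [0,0,0,0,0,0],
])

```text
clock: 20.85
eef_pos: [472.7, -235.2, 118.9]
orientation: [-0.001, 0.233, 0.972, -0.001]
force: [-6.7, -6.9, 6.7]
gripper_width: 0.122
grasp_force: 25.0
```

>>> jog_arm([
  [0,0,0,0,0,0],
  [0,0,0,0,0,0],
  [0,0,0,0,0,0],
  [0,0,-0.3,0,0,0],
  [0,0,-0.5,0,0,0],
  [0,0,-0.5,0,0,0],
  [0,0,-0.5,0,0,0],
  [-0.5,-0.2,0,0,0,0],
  [-0.5,-0.2,0,0,0,0],
  [-0.5,-0.2,0,0,0,0],
  [-0.5,-0.2,0,0,0,0],
  [0,0,0,0,0,0],
], fingers=-0.2)

```text
clock: 22.35
eef_pos: [559.3, -332.1, 226.0]
orientation: [-0.0, 0.234, 0.972, 0.0]
force: [0.0, 0.2, -0.5]
gripper_width: 0.399
grasp_force: 0.0
```

```bash
python3 - <<'E'
from h import *
a=ctrl.capture("top");s=ctrl.capture("scene");w=cloud(s)
save(a,"a",(330,150,450,240),5);save(s,"b",(310,80,410,190),5)
A=cv2.resize(cv2.imread("pics/a.png"),(450,338));B=cv2.resize(cv2.imread("pics/b.png"),(350,385))
o=np.zeros((385,800,3),np.uint8);o[:338,:450]=A;o[:,450:]=B;cv2.imwrite("pics/m8.png",o)
k=(w[...,2]>97)&(w[...,2]<110)&(abs(w[...,0]-460)<45)&(abs(w[...,1]+240)<45);print(k.sum(),np.median(w[k],0) if k.any() else 0)
E
```

```text
15 [ 469.86150534 -229.85092824  104.59205075]
```

View pics/m8.png

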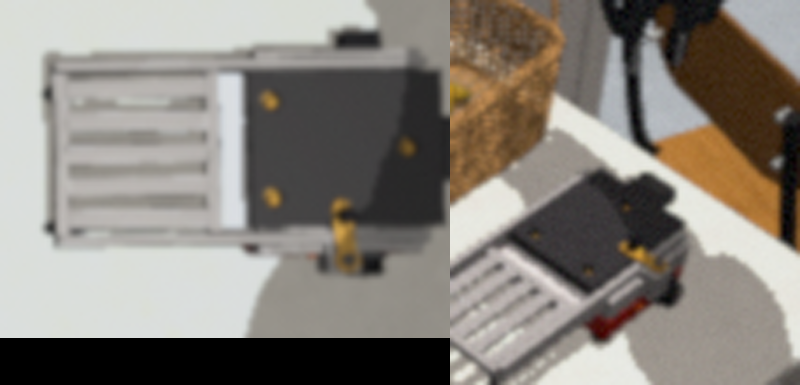

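```bash
python3 -c "
from workcell import ctrl;print(ctrl.close_job())"
```

```text
the job is handed in; nothing more can be done
None
```

The plate is tipped over ribs down and fully home on its three pins, and the brass clip is swung right over its edge; the job was handed in at about 22 s with the arm clear and the other things untouched.

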